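Unlatch and open the graver case under the bench lamp

ROBOT

A 7-joint arm with a two-finger parallel gripper is mounted at the origin on the work surface. World frame = base frame: x ahead of the robot, y to its left, z up, the work surface at z = 0. Lengths are in m, angles in rad, forces in N, time in s.
With the tool pointing down it reaches from about 0.4 to 0.9 m from the base axis. Payload 5.5 kg.
Tool frame: the origin (TCP) lies midway between the tips of the shut fingers; the grasp point (between the pads) lies 19 mm behind it; z points along the fingers, y is the direction in which the jaws open and shut (so a half turn about z gives the same grasp; the last joint's range is limited). The gripper opens to 92 mm and grips with 3 to 60 N. Pads are 19 mm wide; open, the fingers measure 130 mm over their backs; the gripper's body (75 mm by 190 mm) begins 47 mm behind the grasp point.
Start: joints at [1.402, 0.501, -0.427, 1.55, 0.221, 1.138, -0.21], TCP at [0.272, -0.59, 0.197] pointing down, gripper open.
Joint ranges: [-2.88, 2.88], [-0.31, 2.03], [-1.54, 1.56], [0.2, 2.42], [-1.41, 4.55], [0.19, 2.02], [-2.57, 2.57]. Speed limits (rad/s): [2.57, 2.57, 3.14, 3.14, 3.14, 3.14, 3.14].

INTERFACE

Orientations are given as a unit quaternion [w, x, y, z].
In Python, from workcell import sense, read_camera, camera_info, sign_off gives the robot as it stands.
- The arm moves only by the shell command python3 -m handwheel 'ROWS'. ROWS is JSON, a list of rows, each an object of numbers: "x", "y", "z": the shift along the tool's x, y, z as a fraction of full scale; "wx", "wy", "wz": the turn, a rotation vector about the tool's x, y, z as a fraction of full scale; "gripper": the gripper's target within -1 to 1 (fully open at 1, half-way at 0, shut at -1). In form: [{"x": .., "y": .., "z": .., "wx": .., "wy": .., "wz": .., "gripper": ..}, ...]. A call has 1 to 8 rows; each row is the pose to reach, as a shift and turn from the pose commanded when the call began, along the tool's axes at that moment, turning the shorter way round; what a row does not reach only later rows make up. Full scale, the value 1, is 0.15 m for a shift and 180 degrees for a turn. A row lasts 1/8 s, in which the tool goes at most 62.5 mm and 10.7 degrees, less where a joint would pass 70% of its speed; a pose out of reach is approached as far as the arm can. A call with a number of a shift or a turn outside -1 to 1 is refused whole. A call with a gripper value outside its range is refused whole. The fingers move at their own pace and stop on an object; the grip force is fixed at half the most. Time passes only in rows, so rows that repeat a pose let the fingers close. It gives the time, the measured TCP pose, the force and the opening at its end, in the units of the state.
- sense(): the state, without advancing time (a new reading comes with each control period).
- read_camera(name): name is "side" or "top"; returns the picture (480x640x3 uint8, blue, green, red); there is no depth.
- camera_info(name): a dict with "intrinsics" (3x3 intrinsics, pixels), "dist_coeffs" ([k1, k2, p1, p2, k3] as OpenCV has them; the pictures are not rectified), "T" (4x4, takes a point from camera to world coordinates). Camera axes: x right, y up, looking along -z (the intrinsics and any distortion apply to the point x, -y, -z); pixel columns grow to the right and rows downward; lengths in m; the calibration is good to about 2 mm. A picture is of the moment at which its call begins. camera_info takes no time and is no camera call.
- sign_off(): hands the job in, once; it reports no verdict.
The state is a dict: "clock": time; "joint_positions": joint angles; "qd": joint speeds; "effort": joint torques, N m; "eef_pos": TCP position; "tool_rot": TCP orientation; "wrist_force": force on the tool from outside, world axes, zero at the start; "wrist_torque": the same for the moment, N m; "gripper_width": opening from 0.0 (shut) to 1.0 (fully open).
Only numpy, scipy, OpenCV 4.12 (cv2) and the standard library are available. Lean on these libraries where they do the work, as an engineer would, in place of code of your own. Each camera call takes 0.05 s, during which the arm holds its last target. There are 200 camera calls.

TASK

The gravers are needed: swing the steel latch lever of the wooden tool case a quarter turn or more towards the robot so that its tongue is off the lid, then open the lid until it stands upright or leans back, and let go. Do not bump the bench lamp that reaches over the latch, and leave the other things on the bench where they are.

Things in the scene. Friction and masses are not known exactly. Their poses are not given: they have to be found in the camera images.
- case: (All sizes in mm, angles in rad.) Wooden tool case, fixed to the bench: 120 deep (its x), 280 wide (its y), 88 high; the lid on it adds 12. Origin: centre of the underside. x points from the front (latch side, towards the robot) to the hinge side, y to its left, z up. A steel latch bracket stands 35 out from the front face, 34 wide, up to 85 high, centred at y = 30.
- latch (a joint): Latch lever on an upright pin 26 in front of the case. 0: closed, arm along the front face (to case +y), its tongue, 18 wide, reaching 18 in over the lid, 3 above it, blocking it. Grows as the arm swings out towards the robot (counter-clockwise from above); at 1.57 the arm points straight out and the tongue is clear of the lid; stop at 1.95. Stays where left. Starts at 0 to 0.15.
- latch_post (a point): On the latch lever's far end: middle of the graspable part of an upright round steel post, 14 in diameter, 58 from the pivot. The post's top is 16 above this point; the top of the lever arm (8 thick, 16 wide, underside 103 above the bench) is 18 below it.
- latch_pivot (a point): Point on the latch's upright turning axis, at the height of latch_post.
- lid (a joint): Lid of the case, 12 thick, hinged along the top of the far wall. 0: shut; grows as it opens up and away from the robot; 1.57 upright; stop at 1.9. The stiff hinge holds it where it is left.
- lid_handle (a point): Middle of the lid's steel pull: a round bar 10 in diameter, 68 long, parallel to the case's y, centred at case y = -75; with the lid shut it stands level, 36 in front of the lid's front edge (29 free between bar and lid), 94 above the bench. Round stubs of 10 join its ends to the lid, 58 clear between them. 156 from the hinge.
- lid_hinge (a point): Point on the lid's hinge axis (which runs along the case's y), level with lid_handle along that axis, 88 above the bench.
- lamp: Bench lamp, fixed: round foot 110 in diameter, 16 high, on the left of the case; upright post 18 in diameter; level tube 26 in diameter, its centre 285 above the bench, reaching from the post along the lamp's -y for 220, over the latch. Origin: centre of the foot's underside.
- block: Round steel bench block, 96 in diameter, 30 high, lying in front of the case. Origin: centre of the underside.
- bezel_a: Small bezel cup (22 in diameter) on a square metal plate of 34, 13 high in all. Origin: centre of the underside.
- bezel_b: A second one, like bezel_a.
- pencil: Pencil lying in front of the case, about 160 long (its x), 8 thick. Origin: on the underside, near the middle.
- jar: Amber jar, 54 in diameter, 65 high, right of the case. Origin: centre of the underside.
- hammer: Small hammer lying right of the case, 220 long (its x), handle to its -x. Origin: underside, near the middle.
- pin: Wooden bench pin, 158 long (its x), 55 wide, 22 high, lying front left. Origin: on the underside, near the middle.

How it is judged:
On the way, in this order (a step that is already met when the one before it is completed fails the run):
1. the latch lever is swung out (joint above 1.2 rad), with the lid still shut (below 0.06 rad) (value of joint latch above 1.2 rad and value of joint lid below 0.06 rad), for 0.2 s.
2. the lid is open to upright or beyond (more than 1.4 rad) (value of joint lid above 1.4 rad), for 0.2 s.
At the end, for the whole second after the job is handed in: The latch lever stands swung out (joint above 1.2 rad) and the lid stands open (joint above 1.4 rad), both at rest (lid under 0.05 rad/s, latch under 0.1 rad/s), with the robot clear (value of joint latch above 1.2 rad and value of joint lid above 1.4 rad and velocity of joint lid between -0.05 and 0.05 rad/s and velocity of joint latch between -0.1 and 0.1 rad/s); the robot touches nothing.
It fails at once if the bench lamp is bumped (more than 6 N from fingers or arm) (contact force between lamp and the arm above 6 N or contact force between lamp and the fingers above 6 N).
It fails at once if another thing on the bench (block, bezel, pencil, jar, hammer, bench pin) is moved more than 25 mm or the jar is tipped (distance of any of block, bezel_a, bezel_b, pencil, jar, hammer, pin from where it was at the start of the episode above 0.025 m or angle between jar's own z axis and vertical above 0.5 rad).
It also fails if it takes over 58 s, if anything falls off the work surface, if the arm or the gripper's body presses on something with over 40 N, if the wrist force passes 120 N, or if a joint passes its speed limit or range.

## Working session

There is one attempt and no reset: what is moved stays moved. The work goes in short steps, Python scripts to look and compute and a shell command to move; the robot and the scene stay as the last step left them, time stands still between calls to the robot, and variables do not carry over. Pictures are saved under pics/ and viewed, about 8 in all and at most 12, crops included, and the job is handed in when it is done.

```bash
ls; mkdir -p pics; python3 - <<'E'
from workcell import *
import cv2
for n in("side","top"):
    cv2.imwrite(f"pics/{n}0.png",read_camera(n)); c=camera_info(n); print(n,c["intrinsics"],c["dist_coeffs"],c["T"])
print(sense())
E
```

```text
pics
side [[537.50078682   0.         319.2674192 ]
 [  0.         537.50078682 239.93760221]
 [  0.           0.           1.        ]] [-0.13536974  0.          0.          0.          0.        ] [[-0.85714881  0.36878334 -0.3595758   0.15157859]
 [-0.51458465 -0.5828686   0.62886154  0.71767814]
 [ 0.02232822  0.72406011  0.68937537  0.88362916]
 [ 0.          0.          0.          1.        ]]
top [[462.90708266   0.         309.99797705]
 [  0.         462.90708266 232.93927121]
 [  0.           0.           1.        ]] [-0.05627277  0.          0.          0.          0.        ] [[-0.01984046  0.99269494 -0.11900888  0.43777438]
 [-0.99940536 -0.01633412  0.03036635  0.02121658]
 [ 0.02820062  0.1195406   0.99242872  1.05615982]
 [ 0.          0.          0.          1.        ]]
{'clock': 0.1, 'joint_positions': array([ 1.40222051,  0.50176904, -0.42677826,  1.55136728,  0.22081205,
        1.1383127 , -0.21031749]), 'qd': array([ 0.00106092, -0.00143393,  0.00037666, -0.00070258,  0.00014869,
        0.00110142,  0.0008384 ]), 'effort': array([-1.21867398e-02, -5.67862129e+01, -5.83953515e+00, -2.79909700e+01,
       -6.93292567e-02,  2.41085625e-02,  6.08739265e-05]), 'eef_pos': array([ 0.27166561, -0.5897312 ,  0.19616109]), 'tool_rot': array([-8.84041906e-04,  9.76784616e-01,  2.14221853e-01, -1.75648994e-04]), 'wrist_force': array([ 0.34841275, -0.16929801, -0.79779963]), 'wrist_torque': array([0.039576  , 0.00107142, 0.02073748]), 'gripper_width': 0.9988760257088607}
```

View pics/top0.png

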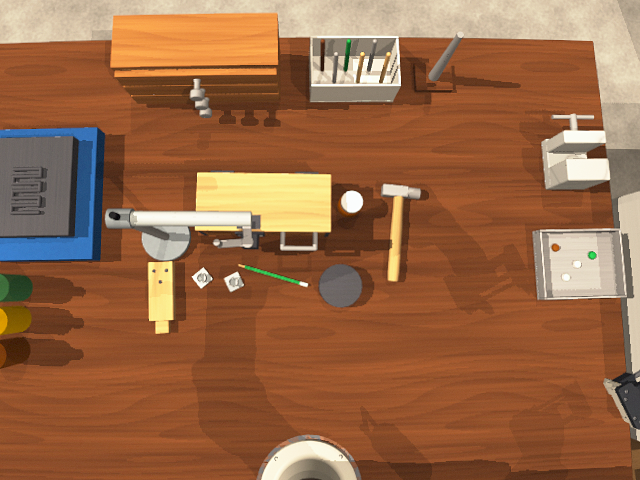

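View pics/side0.png

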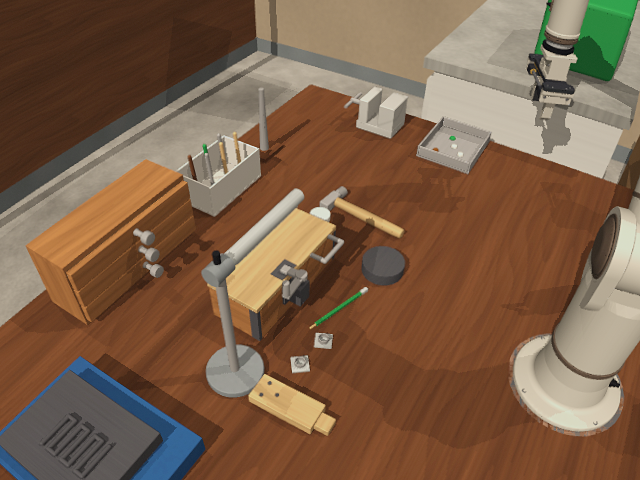

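The top view shows the lid (corners about (197,173), (331,175), (330,231)), handle bar near (299,248), and latch post near (218,243). The lamp tube runs from (110,217) to (252,220). The side view shows the latch at about (295,280).

```bash
cat > h.py <<'E'
import numpy as np, cv2
from workcell import *
from scipy.spatial.transform import Rotation as R
def ray(n,px):
    c=camera_info(n);K=np.array(c["intrinsics"]);d=np.array(c["dist_coeffs"]);T=np.array(c["T"])
    u=cv2.undistortPoints(np.array([[px]],float),K,d)[0,0]
    return T[:3,3],T[:3,:3]@np.array([u[0],-u[1],-1])
def onz(n,px,z):
    o,v=ray(n,px);return o+v*(z-o[2])/v[2]
def proj(n,p):
    c=camera_info(n);K=np.array(c["intrinsics"]);d=np.array(c["dist_coeffs"]);T=np.array(c["T"])
    q=np.linalg.inv(T)@np.r_[p,1];q=np.array([q[0],-q[1],-q[2]])
    return cv2.projectPoints(q[None],np.zeros(3),np.zeros(3),K,d)[0][0,0].round(1)
def tri(a,b):
    o1,v1=ray("top",a);o2,v2=ray("side",b);A=np.c_[v1,-v2]
    s=np.linalg.lstsq(A,o2-o1,rcond=None)[0];p,q=o1+s[0]*v1,o2+s[1]*v2
    return (p+q)/2,np.linalg.norm(p-q)
E
python3 - <<'E'
from h import *
np.set_printoptions(precision=4,suppress=True)
for p in[(197,173),(331,175),(330,231),(195,231)]:print(p,onz("top",p,.1))
for p in[(282,248),(317,248)]:print("bar",onz("top",p,.094))
for p in[(218,243),(248,237)]:print("latch",onz("top",p,.137))
a=cv2.imread("pics/top0.png")[190:270,170:350];b=cv2.imread("pics/side0.png")[200:320,220:400]
cv2.imwrite("pics/c0.png",np.vstack([cv2.resize(a,(540,240),interpolation=2),cv2.resize(b,(540,360),interpolation=2)]))
E
```

```text
(197, 173) [0.6836 0.2278 0.1   ]
(331, 175) [ 0.6753 -0.055   0.1   ]
(330, 231) [ 0.5558 -0.0498  0.1   ]
(195, 231) [0.5604 0.2306 0.1   ]
bar [0.5225 0.0507 0.094 ]
bar [ 0.5213 -0.0222  0.094 ]
latch [0.5309 0.1765 0.137 ]
latch [0.5419 0.1169 0.137 ]
```

View pics/c0.png

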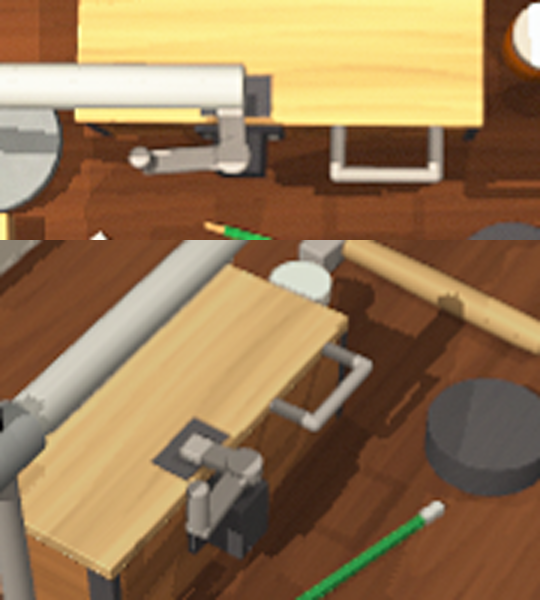

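Close-up: post top at top-view (216.7,242.7) and side-view (286.3,282.7), with the tongue over the lid. The handle is clear, and the lamp tube ends just beyond the tongue.

```bash
cat >> h.py <<'E'
np.set_printoptions(precision=4,suppress=True)
def rot(th,psi=0):
    "tool leaning back by th (approach forward-down), heading psi, jaws level"
    z=np.array([np.sin(th)*np.cos(psi),np.sin(th)*np.sin(psi),-np.cos(th)]);y=np.array([np.sin(psi),-np.cos(psi),0])
    return np.c_[np.cross(y,z),y,z]
def rel(grasp,Rt,s=None,base=None):
    "grasp-point target -> row numbers from the base pose (default: now)"
    s=s or sense();q=s["tool_rot"];R0=R.from_quat(np.r_[q[1:],q[0]]).as_matrix();p0=s["eef_pos"]
    if base is not None:p0,R0=base[0]+base[1][:,2]*.019,base[1]
    t=np.asarray(grasp)+Rt[:,2]*.019
    return np.r_[R0.T@(t-p0)/.15,R.from_matrix(R0.T@Rt).as_rotvec()/np.pi].round(3)
E
python3 - <<'E'
from h import *
print("post top",tri((216.7,242.7),(286.3,282.7)),onz("top",(216.7,242.7),.145))
print("hub",tri((247.7,242),(220+245/3,200+222/3)))
print("tube end",[onz("top",p,.285) for p in[(251,212),(252,228),(150,211),(150,226)]])
print("lamp cyl top",onz("top",(118,218),.285))
for p in[(282,248),(316,248)]:print("bar",onz("top",p,.094))
print("bar tri",tri((299,248),(220+343/3,200+153/3)))
print(rel([.45,.1,.25],rot(np.radians(32))))
E
```

```text
post top (array([0.5292, 0.1766, 0.148 ]), np.float64(0.0026324460671712656)) [0.5307 0.1777 0.145 ]
hub (array([0.5326, 0.119 , 0.1168]), np.float64(0.002990139728669081))
tube end [array([0.5674, 0.0963, 0.285 ]), array([0.5402, 0.0947, 0.285 ]), array([0.5719, 0.2663, 0.285 ]), array([0.5464, 0.2657, 0.285 ])]
lamp cyl top [0.5609 0.3202 0.285 ]
bar [0.5225 0.0507 0.094 ]
bar [ 0.5213 -0.0201  0.094 ]
bar tri (array([0.5194, 0.0145, 0.099 ]), np.float64(0.004487023128838203))
[ 3.065 -3.651 -0.245 -0.039  0.175  0.134]
```

```bash
python3 -m handwheel '[{"x":0.5,"y":-0.5,"z":-0.4,"gripper":0},{"x":1,"y":-1,"z":-0.7,"gripper":0},{"x":1,"y":-1,"z":-0.7,"wz":0.134,"gripper":0},{"x":1,"y":-1,"z":-0.7,"wz":0.134,"gripper":0},{"x":1,"y":-1,"z":-0.7,"wz":0.134,"gripper":0}]'; python3 - <<'E'
from h import *
t=rot(np.radians(35));print(rel([.40,.05,.26],t)); print(t)
E
```

```text
[ 2.628 -3.486 -0.315 -0.043  0.191  0.133]
[[ 0.8192  0.      0.5736]
 [ 0.     -1.      0.    ]
 [ 0.5736  0.     -0.8192]]invalid input
```

```bash
python3 -m handwheel '[{"x":0.5,"y":-0.5,"z":-0.4,"wx":0,"wy":0,"wz":0.05,"gripper":0},{"x":1,"y":-1,"z":-0.7,"wx":0,"wy":0,"wz":0.134,"gripper":0},{"x":1,"y":-1,"z":-0.7,"wx":0,"wy":0,"wz":0.134,"gripper":0},{"x":1,"y":-1,"z":-0.7,"wx":0,"wy":0,"wz":0.134,"gripper":0},{"x":1,"y":-1,"z":-0.7,"wx":0,"wy":0,"wz":0.134,"gripper":0}]'; python3 - <<'E'
from h import *
t=rot(np.radians(35));print(rel([.40,.05,.26],t))
E
```

```text
clock: 0.72
eef_pos: [0.3487, -0.3881, 0.3043]
tool_rot: [0.001, 1.0, 0.009, 0.001]
wrist_force: [-0.1, -1.4, -0.8]
gripper_width: 0.522
[ 0.466 -2.914  0.393 -0.001  0.194  0.006]
```

```bash
python3 -m handwheel '[{"x":0.3,"y":-0.4,"z":0,"wx":0,"wy":0.05,"wz":0,"gripper":0},{"x":0.45,"y":-0.8,"z":0,"wx":0,"wy":0.1,"wz":0,"gripper":0},{"x":0.45,"y":-1,"z":0,"wx":0,"wy":0.15,"wz":0.006,"gripper":0},{"x":0.45,"y":-1,"z":0.1,"wx":0,"wy":0.194,"wz":0.006,"gripper":0},{"x":0.45,"y":-1,"z":0.1,"wx":0,"wy":0.194,"wz":0.006,"gripper":0},{"x":0.45,"y":-1,"z":0.1,"wx":0,"wy":0.194,"wz":0.006,"gripper":0}]'; python3 - <<'E'
from h import *
t=rot(np.radians(35));print(rel([.53-.08,.177,.137+.09],t))
E
```

```text
clock: 1.48
eef_pos: [0.412, -0.2417, 0.2881]
tool_rot: [-0.001, 0.954, -0.005, 0.3]
wrist_force: [0.5, 0.4, 0.3]
gripper_width: 0.498
[-0.051 -2.791  0.605  0.     0.001 -0.003]
```

```bash
python3 -m handwheel '[{"x":0,"y":-0.5,"z":0,"wx":0,"wy":0,"wz":0,"gripper":0},{"x":0,"y":-1,"z":0,"wx":0,"wy":0,"wz":0,"gripper":0},{"x":0,"y":-1,"z":0,"wx":0,"wy":0,"wz":0,"gripper":0}]'; python3 -m handwheel '[{"x":0,"y":-0.5,"z":0,"wx":0,"wy":0,"wz":0,"gripper":0},{"x":0,"y":-1,"z":0,"wx":0,"wy":0,"wz":0,"gripper":0},{"x":0,"y":-1,"z":0,"wx":0,"wy":0,"wz":0,"gripper":0}]';  python3 -m handwheel '[{"x":0,"y":-0.5,"z":0,"wx":0,"wy":0,"wz":0,"gripper":0},{"x":0,"y":-0.79,"z":0,"wx":0,"wy":0,"wz":0,"gripper":0},{"x":-0.05,"y":-0.79,"z":0.3,"wx":0,"wy":0,"wz":0,"gripper":0},{"x":-0.05,"y":-0.79,"z":0.3,"wx":0,"wy":0,"wz":0,"gripper":0},{"x":-0.05,"y":-0.79,"z":0.3,"wx":0,"wy":0,"wz":0,"gripper":0}]'; python3 - <<'E'
from h import *
t=rot(np.radians(35))
for n in("top","side"): cv2.imwrite(f"pics/{n}1.png",read_camera(n)[120:360,140:460])
print(rel([.45,.177,.227],t),rel([.53,.177,.137],t))
a,b=cv2.imread("pics/top1.png"),cv2.imread("pics/side1.png");cv2.imwrite("pics/c1.png",np.vstack([cv2.resize(q[:180],None,fx=1.6,fy=1.6,interpolation=2) for q in(a,b)]))
E
```

```text
clock: 1.85
eef_pos: [0.4303, -0.1532, 0.2711]
tool_rot: [-0.008, 0.956, -0.006, 0.294]
wrist_force: [0.1, -0.3, -0.1]
gripper_width: 0.498
clock: 2.22
eef_pos: [0.4592, -0.036, 0.2539]
tool_rot: [-0.012, 0.96, -0.007, 0.279]
wrist_force: [-0.1, -1.1, -0.4]
gripper_width: 0.5
clock: 2.85
eef_pos: [0.476, 0.0819, 0.2139]
tool_rot: [-0.012, 0.96, -0.008, 0.278]
wrist_force: [-0.2, -0.1, 0.9]
gripper_width: 0.502
[-0.11  -0.635 -0.024 -0.006  0.014 -0.007] [ 0.019 -0.622  0.768 -0.006  0.014 -0.007]
```

View pics/c1.png

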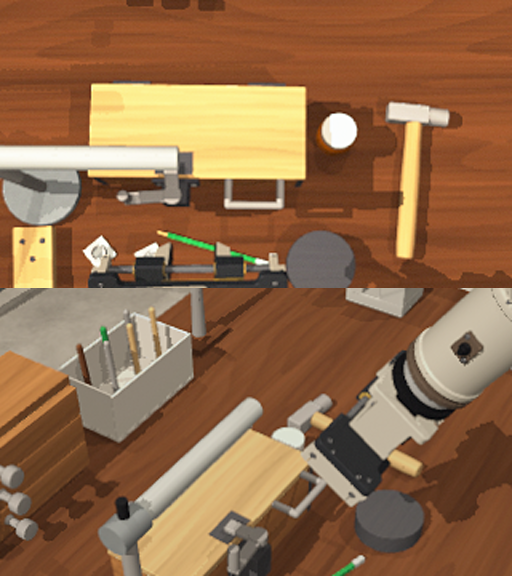

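The picture shows the gripper in front of the case, still about 9 cm right of the post, at half opening and clear of the handle and lamp.

```bash
python3 -m handwheel '[{"x":-0.1,"y":-0.3,"z":-0.05,"wx":0,"wy":0.014,"wz":0,"gripper":0},{"x":-0.11,"y":-0.62,"z":-0.024,"wx":-0.006,"wy":0.014,"wz":-0.007,"gripper":0},{"x":-0.11,"y":-0.63,"z":-0.024,"wx":-0.006,"wy":0.014,"wz":-0.007,"gripper":0},{"x":-0.11,"y":-0.63,"z":-0.024,"wx":-0.006,"wy":0.014,"wz":-0.007,"gripper":0},{"x":-0.11,"y":-0.63,"z":-0.024,"wx":-0.006,"wy":0.014,"wz":-0.007,"gripper":0}]'; python3 - <<'E'
from h import *
t=rot(np.radians(35))
print(rel([.45,.177,.227],t),rel([.53,.177,.137],t),sense()["joint_positions"])
E
```

```text
clock: 3.58
eef_pos: [0.46, 0.1753, 0.2104]
tool_rot: [0.001, 0.954, -0.001, 0.3]
wrist_force: [0.1, -0.9, -0.9]
gripper_width: 0.496
[ 0.008 -0.011 -0.002  0.001  0.001 -0.   ] [ 0.103 -0.013  0.795  0.001  0.001 -0.   ] [ 0.7071 -0.2759 -1.2496  2.3894  0.2127  0.3324 -2.3558]
```

```bash
python3 - <<'E'
from h import *
t=rot(np.radians(27))
print(rel([.505,.177,.175],t),rel([.53,.177,.137],t))
E
```

```text
[ 0.094 -0.012  0.491  0.001 -0.044 -0.   ] [ 0.085 -0.013  0.794  0.001 -0.044 -0.   ]
```

```bash
python3 -m handwheel '[{"x":0.09,"y":-0.01,"z":0.2,"wx":0,"wy":-0.044,"wz":0,"gripper":0},{"x":0.09,"y":-0.01,"z":0.45,"wx":0,"wy":-0.044,"wz":0,"gripper":0},{"x":0.085,"y":-0.013,"z":0.6,"wx":0,"wy":-0.044,"wz":0,"gripper":0},{"x":0.085,"y":-0.013,"z":0.7,"wx":0,"wy":-0.044,"wz":0,"gripper":0},{"x":0.085,"y":-0.013,"z":0.79,"wx":0,"wy":-0.044,"wz":0,"gripper":0},{"x":0.085,"y":-0.013,"z":0.79,"wx":0,"wy":-0.044,"wz":0,"gripper":0}]'; python3 - <<'E'
from h import *
t=rot(np.radians(27))
print(rel([.53,.177,.137],t),sense()["joint_positions"])
a,b=read_camera("top")[190:280,160:320],read_camera("side")[220:340,220:380]
cv2.imwrite("pics/c2.png",np.vstack([cv2.resize(q,None,fx=2.8,fy=2.8,interpolation=2) for q in(a,b)]))
E
```

```text
clock: 4.32
eef_pos: [0.5212, 0.1818, 0.1335]
tool_rot: [-0.018, 0.975, -0.007, 0.222]
wrist_force: [-0.2, 0.0, 0.3]
gripper_width: 0.499
[ 0.066  0.034  0.13  -0.01   0.007 -0.007] [-0.6499  0.1631  0.1411  2.2743  0.5196  0.3374 -2.5618]
```

View pics/c2.png

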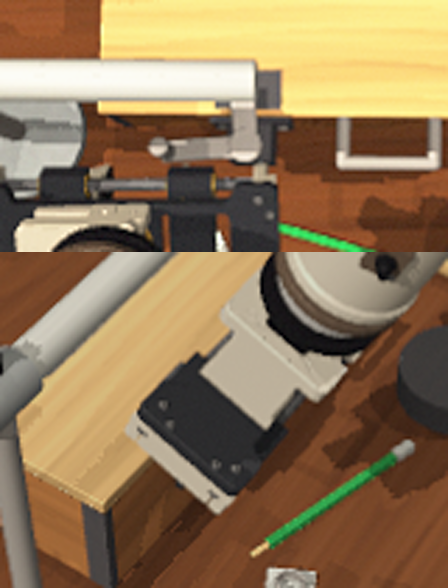

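The gripper is lined up just in front of the post (post at (160,147) in the crop, between the fingers), but joint 7 is at its limit. I'll back off and take the half-turned grasp instead.

```bash
python3 -m handwheel '[{"x":0,"y":0,"z":-0.4,"wx":0,"wy":0,"wz":0,"gripper":0},{"x":0,"y":0,"z":-0.8,"wx":0,"wy":0,"wz":0,"gripper":0},{"x":0,"y":0.4,"z":-0.8,"wx":0,"wy":-0.05,"wz":0,"gripper":0},{"x":0,"y":0.8,"z":-0.8,"wx":0,"wy":-0.1,"wz":0,"gripper":0},{"x":0,"y":1,"z":-0.8,"wx":0,"wy":-0.15,"wz":0,"gripper":0},{"x":0,"y":1,"z":-0.8,"wx":0,"wy":-0.15,"wz":0,"gripper":0}]'
python3 -m handwheel '[{"x":0,"y":0.2,"z":0,"wx":0,"wy":0,"wz":0.05,"gripper":0},{"x":0,"y":0.2,"z":0,"wx":0,"wy":0,"wz":0.1,"gripper":0},{"x":0,"y":0.2,"z":0,"wx":0,"wy":0,"wz":0.15,"gripper":0},{"x":0,"y":0.2,"z":0,"wx":0,"wy":0,"wz":0.2,"gripper":0},{"x":0,"y":0.2,"z":0,"wx":0,"wy":0,"wz":0.25,"gripper":0},{"x":0,"y":0.2,"z":0,"wx":0,"wy":0,"wz":0.3,"gripper":0},{"x":0,"y":0.2,"z":0,"wx":0,"wy":0,"wz":0.35,"gripper":0},{"x":0,"y":0.2,"z":0,"wx":0,"wy":0,"wz":0.4,"gripper":0}]'
python3 - <<'E'
from h import *
f=np.diag([-1,-1,1])
print(sense()["joint_positions"],rel([.45,.05,.25],rot(0.1)@f))
E
```

```text
clock: 5.18
eef_pos: [0.4692, 0.0245, 0.2375]
tool_rot: [-0.02, 1.0, -0.006, -0.012]
wrist_force: [-0.0, 0.5, -1.1]
gripper_width: 0.5
clock: 6.18
eef_pos: [0.4635, -0.0012, 0.2279]
tool_rot: [-0.009, 0.829, -0.558, -0.032]
wrist_force: [-0.1, -0.2, -1.2]
gripper_width: 0.502
[-0.8757  0.1981  0.98    1.9626 -0.2326  1.1282 -2.5501] [-0.346 -0.056 -0.001  0.055 -0.015  0.621]
```

```bash
for i in 1 2; do python3 -m handwheel '[{"x":0,"y":0,"z":0,"wx":0,"wy":0,"wz":-0.058,"gripper":0},{"x":0,"y":0,"z":0,"wx":0,"wy":0,"wz":-0.116,"gripper":0},{"x":0,"y":0,"z":0,"wx":0,"wy":0,"wz":-0.174,"gripper":0},{"x":0,"y":0,"z":0,"wx":0,"wy":0,"wz":-0.232,"gripper":0},{"x":0,"y":0,"z":0,"wx":0,"wy":0,"wz":-0.29,"gripper":0},{"x":0,"y":0,"z":0,"wx":0,"wy":0,"wz":-0.348,"gripper":0},{"x":0,"y":0,"z":0,"wx":0,"wy":0,"wz":-0.406,"gripper":0},{"x":0,"y":0,"z":0,"wx":0,"wy":0,"wz":-0.464,"gripper":0}]'; python3 -c "from workcell import *;print(sense()['joint_positions'])"; done
python3 - <<'E'
from h import *
f=np.diag([-1,-1,1])
print(rel([.45,.05,.25],rot(0.1)@f))
E
```

```text
clock: 7.18
eef_pos: [0.4635, -0.0007, 0.2277]
tool_rot: [-0.027, 0.99, 0.14, -0.019]
wrist_force: [-0.1, 0.4, 0.9]
gripper_width: 0.5
[-0.687178    0.16117386  0.74921607  1.95821898 -0.17251412  1.11877966
 -1.15141244]
clock: 8.18
eef_pos: [0.4635, -0.0008, 0.2278]
tool_rot: [-0.032, 0.645, 0.764, 0.004]
wrist_force: [-0.5, -0.7, -0.3]
gripper_width: 0.497
[-0.54084712  0.14601551  0.58110212  1.95454023 -0.14048273  1.1152717
  0.27075711]
[ 0.347 -0.02  -0.002 -0.02  -0.049 -0.446]
```

```bash
python3 -m handwheel '[{"x":0.1,"y":0,"z":0,"wx":0,"wy":0,"wz":-0.058,"gripper":0},{"x":0.2,"y":0,"z":0,"wx":0,"wy":0,"wz":-0.116,"gripper":0},{"x":0.2,"y":0,"z":0,"wx":0,"wy":0,"wz":-0.174,"gripper":0},{"x":0.2,"y":0,"z":0,"wx":0,"wy":0,"wz":-0.232,"gripper":0},{"x":0.2,"y":0,"z":0,"wx":0,"wy":0,"wz":-0.29,"gripper":0},{"x":0.2,"y":0,"z":0,"wx":-0.02,"wy":-0.049,"wz":-0.348,"gripper":0},{"x":0.3,"y":0,"z":0,"wx":-0.02,"wy":-0.049,"wz":-0.406,"gripper":0},{"x":0.3,"y":0,"z":0,"wx":-0.02,"wy":-0.049,"wz":-0.446,"gripper":0}]'
python3 - <<'E'
from h import *
f=np.diag([-1,-1,1])
print(sense()["joint_positions"],rel([.48,.177,.21],rot(np.radians(27))@f))
E
```

```text
clock: 9.18
eef_pos: [0.4556, 0.045, 0.2303]
tool_rot: [0.051, -0.001, 0.999, -0.0]
wrist_force: [0.4, -1.1, 1.1]
gripper_width: 0.502
[-0.5826  0.0026  0.4141  2.0805  0.0197  0.959   1.3938] [-0.196  0.88   0.269  0.    -0.118  0.001]
```

```bash
python3 -m handwheel '[{"x":0,"y":0.3,"z":0,"wx":0,"wy":-0.05,"wz":0,"gripper":0},{"x":-0.1,"y":0.6,"z":0.1,"wx":0,"wy":-0.1,"wz":0,"gripper":0},{"x":-0.15,"y":0.88,"z":0.2,"wx":0,"wy":-0.118,"wz":0,"gripper":0},{"x":-0.196,"y":0.88,"z":0.27,"wx":0,"wy":-0.118,"wz":0,"gripper":0},{"x":-0.196,"y":0.88,"z":0.27,"wx":0,"wy":-0.118,"wz":0,"gripper":0},{"x":-0.196,"y":0.88,"z":0.27,"wx":0,"wy":-0.118,"wz":0,"gripper":0}]'
python3 - <<'E'
from h import *
f=np.diag([-1,-1,1])
print(sense()["joint_positions"],rel([.531,.177,.137],rot(np.radians(27))@f))
E
```

```text
clock: 9.93
eef_pos: [0.4913, 0.1742, 0.1927]
tool_rot: [0.234, 0.004, 0.972, -0.002]
wrist_force: [0.1, 0.9, -0.4]
gripper_width: 0.502
[-0.7176  0.0021  0.1297  2.2856  0.543   0.5196  0.545 ] [-0.067  0.023  0.577 -0.002  0.    -0.002]
```

```bash
python3 -m handwheel '[{"x":-0.067,"y":0.02,"z":0.2,"wx":0,"wy":0,"wz":0,"gripper":0},{"x":-0.067,"y":0.02,"z":0.4,"wx":0,"wy":0,"wz":0,"gripper":0},{"x":-0.067,"y":0.02,"z":0.5,"wx":0,"wy":0,"wz":0,"gripper":0},{"x":-0.067,"y":0.02,"z":0.577,"wx":0,"wy":0,"wz":0,"gripper":0},{"x":-0.067,"y":0.02,"z":0.577,"wx":0,"wy":0,"wz":0,"gripper":0},{"x":-0.067,"y":0.02,"z":0.577,"wx":0,"wy":0,"wz":0,"gripper":0}]'
python3 - <<'E'
from h import *
f=np.diag([-1,-1,1])
print(sense()["joint_positions"],rel([.531,.177,.137],rot(np.radians(27))@f))
cv2.imwrite("pics/c3.png",cv2.resize(read_camera("top")[190:290,160:320],None,fx=4,fy=4,interpolation=2))
E
```

```text
clock: 10.68
eef_pos: [0.5395, 0.1785, 0.1201]
tool_rot: [0.234, 0.002, 0.972, -0.001]
wrist_force: [0.1, -0.3, 0.6]
gripper_width: 0.496
[-0.7056  0.2214  0.1943  2.2593  0.6596  0.3153  0.4458] [-0.001 -0.01   0.001 -0.001  0.    -0.001]
```

View pics/c3.png

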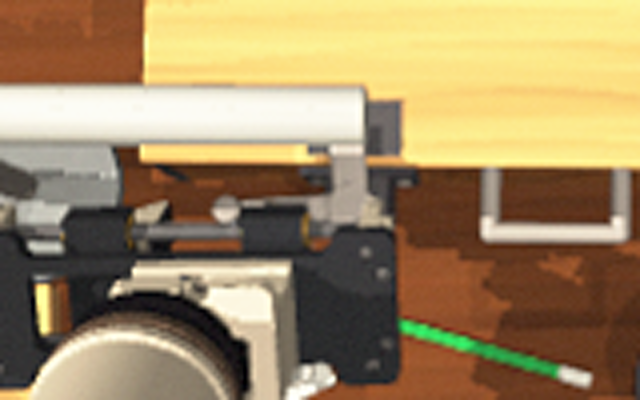

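The post top, at (227,210) in the crop, sits between the fingers. Closing.

```bash
python3 -m handwheel '[{"x":0,"y":-0.01,"z":0,"wx":0,"wy":0,"wz":0,"gripper":-1},{"x":0,"y":-0.01,"z":0,"wx":0,"wy":0,"wz":0,"gripper":-1},{"x":0,"y":-0.01,"z":0,"wx":0,"wy":0,"wz":0,"gripper":-1},{"x":0,"y":-0.01,"z":0,"wx":0,"wy":0,"wz":0,"gripper":-1},{"x":0,"y":-0.01,"z":0,"wx":0,"wy":0,"wz":0,"gripper":-1}]'
python3 - <<'E'
from h import *
f=np.diag([-1,-1,1])
# latch swing, pivot (.533,.119); tilt 27->10 deg
for a in np.radians([0,12,25,40,55,70,85,100]):
    th=np.radians(27-17*a/1.75); ya=a-.02
    print(round(np.degrees(a)),rel([.533-.058*np.sin(ya),.1195+.058*np.cos(ya),.138],rot(th)@f))
E
```

```text
clock: 11.35
eef_pos: [0.5394, 0.1767, 0.1195]
tool_rot: [0.234, 0.002, 0.972, -0.002]
wrist_force: [-0.4, 0.2, 1.3]
gripper_width: 0.019
0 [-0.025  0.005  0.001 -0.001  0.    -0.001]
12 [ 0.051 -0.002 -0.036 -0.001  0.011 -0.001]
25 [ 0.13  -0.029 -0.074 -0.001  0.024 -0.001]
40 [ 0.212 -0.082 -0.113 -0.001  0.038 -0.001]
55 [ 0.28  -0.155 -0.146 -0.001  0.052 -0.001]
70 [ 0.328 -0.244 -0.168 -0.001  0.066 -0.001]
85 [ 0.354 -0.342 -0.18  -0.001  0.08  -0.001]
100 [ 0.357 -0.443 -0.18  -0.001  0.094 -0.001]
```

```bash
python3 - <<'E'
from h import *
s=sense();print(s["eef_pos"],s["gripper_width"],proj("top",s["eef_pos"]),proj("side",s["eef_pos"]),proj("top",[.53,.177,.145]))
a,b=read_camera("top")[200:280,170:310],read_camera("side")[230:340,230:370]
cv2.imwrite("pics/c4.png",np.hstack([cv2.resize(q,None,fx=2.8,fy=2.8,interpolation=2)[:220] for q in(a,b)]))
E
```

```text
[0.5394 0.1767 0.1195] 0.018752928998071627 [219.4 239.7] [281.4 290.6] [217.1 243. ]
```

View pics/c4.png

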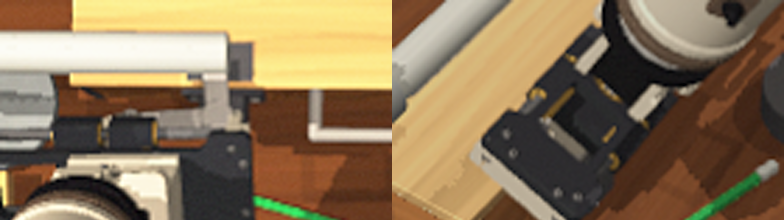

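```bash
python3 - <<'E'
from h import *
s=sense()
a=cv2.imread("pics/c3.png")[110:300,0:400]
t,b=read_camera("top"),read_camera("side");cv2.imwrite("pics/t5.png",t);cv2.imwrite("pics/s5.png",b)
c=cv2.resize(t[217:265,160:260],(400,192),interpolation=2);d=cv2.resize(b[220:320,220:353],(798,600),interpolation=2)
L=np.vstack([a,c,c[:0]]);L=cv2.resize(L,(400,382));d=cv2.resize(d,(400,300));
o=np.zeros((382,800,3),np.uint8);o[:,:400]=L;o[:300,400:]=d
cv2.imwrite("pics/c5.png",cv2.convertScaleAbs(o,alpha=1.6))
p0=s["eef_pos"]
for q in([.5305,.177,.145],p0): print(proj("side",q),proj("top",q))
E
```

```text
[284.9 283.5] [217.1 242.8]
[281.4 290.6] [219.4 239.7]
```

View pics/c5.png

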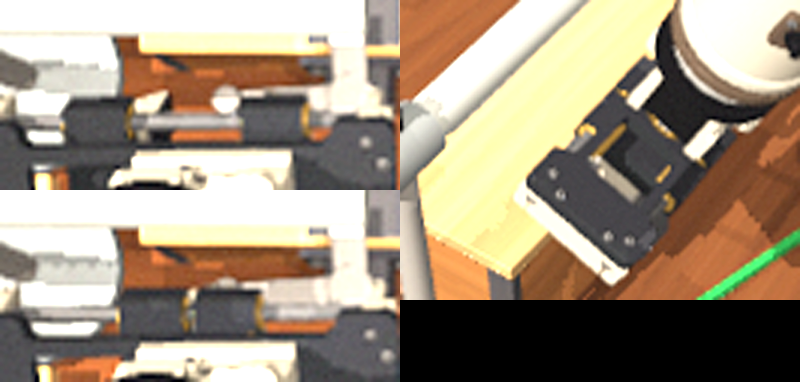

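Before closing, the post was near the right finger. After closing it shows behind the right finger, so the gripper missed it. I'll back off and check the fingertips against their projected position.

```bash
python3 -m handwheel '[{"x":0,"y":0,"z":-0.2,"wx":0,"wy":0,"wz":0,"gripper":-1},{"x":0,"y":0,"z":-0.4,"wx":0,"wy":0,"wz":0,"gripper":-1},{"x":0,"y":0,"z":-0.4,"wx":0,"wy":0,"wz":0,"gripper":-1},{"x":0,"y":0,"z":-0.4,"wx":0,"wy":0,"wz":0,"gripper":-1}]'
python3 - <<'E'
from h import *
s=sense();p=s["eef_pos"]
t,b=read_camera("top"),read_camera("side");cv2.imwrite("pics/t6.png",t);cv2.imwrite("pics/s6.png",b)
pt,ps=proj("top",p),proj("side",p);print(pt,ps,s["gripper_width"])
def crop(im,q,w,h,k,off):
    c=cv2.resize(im[off[1]:off[1]+h,off[0]:off[0]+w],None,fx=k,fy=k,interpolation=2)
    u=((q-np.array(off))*k).astype(int);cv2.drawMarker(c,tuple(int(v) for v in u),(255,0,255),0,14,1);return c
a=crop(t,pt,100,74,4,(170,210));c=crop(b,ps,100,74,4,(225,225))
cv2.imwrite("pics/c6.png",np.hstack([cv2.convertScaleAbs(q,alpha=1.4) for q in(a,c)]))
E
```

```text
clock: 12.05
eef_pos: [0.5122, 0.1768, 0.1726]
tool_rot: [0.234, 0.003, 0.972, -0.002]
wrist_force: [0.5, -0.1, -0.7]
gripper_width: 0.001
[214.6 250.9] [293.2 277.2] 0.0013802832198028428
```

View pics/c6.png

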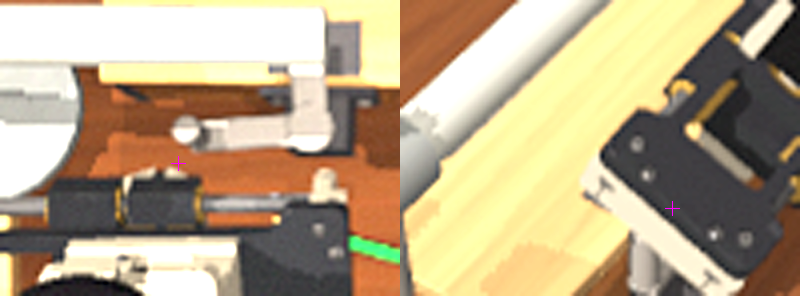

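```bash
python3 - <<'E'
from h import *
s=sense();p=s["eef_pos"];q=s["tool_rot"];M=R.from_quat(np.r_[q[1:],q[0]]).as_matrix();print(M)
ims=[]
for n,f,off in(("top","t6",(140,200)),("side","s6",(225,190))):
    im=cv2.convertScaleAbs(cv2.imread(f"pics/{f}.png"),alpha=1.4)[off[1]:off[1]+100,off[0]:off[0]+133]
    im=cv2.resize(im,None,fx=3,fy=3,interpolation=2)
    P=lambda v:tuple(int(round(3*w)) for w in proj(n,p+M@np.array(v))-np.array(off))
    for z,c in((-.066,(255,0,255)),(-.10,(0,255,255))):
        k=[P((a,b,z)) for a,b in((.0375,.095),(.0375,-.095),(-.0375,-.095),(-.0375,.095))]
        cv2.polylines(im,[np.array(k)],True,c,1)
    k=[P((.0095,0,0)),P((-.0095,0,0)),P((-.0095,0,-.066)),P((.0095,0,-.066))];cv2.polylines(im,[np.array(k)],True,(255,255,0),1)
    ims.append(im)
cv2.imwrite("pics/c7.png",np.hstack(ims))
E
```

```text
[[-0.8913  0.006   0.4533]
 [ 0.0039  1.     -0.0056]
 [-0.4534 -0.0032 -0.8913]]
```

View pics/c7.png

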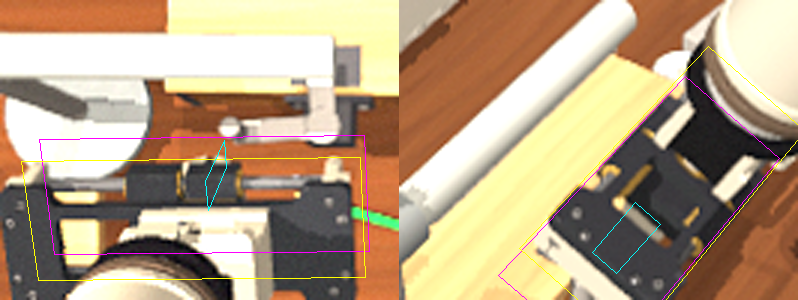

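```bash
python3 - <<'E'
from h import *
s=sense();print(s["qd"],s["eef_pos"])
p=np.array([0.27166561,-0.5897312,0.19616109]);M=R.from_quat([9.76784616e-01,2.14221853e-01,-1.75648994e-04,-8.84e-4]).as_matrix()
o=[]
for n,off in(("side",(480,20)),("top",(560,340))):
    im=cv2.imread(f"pics/{n}0.png")[off[1]:off[1]+120,off[0]:];im=cv2.resize(im,None,fx=4,fy=4,interpolation=2)[:480,:400] if n=="top" else cv2.resize(im,None,fx=3,fy=3,interpolation=2)
    k=4 if n=="top" else 3
    P=lambda v:tuple(int(round(k*w)) for w in proj(n,p+M@np.array(v))-np.array(off))
    for z,c in((-.066,(255,0,255)),(-.1,(0,255,255))):
        cv2.polylines(im,[np.array([P((a,b,z)) for a,b in((.0375,.095),(.0375,-.095),(-.0375,-.095),(-.0375,.095))])],True,c,1)
    for y in(-.046,.046): cv2.polylines(im,[np.array([P((a,y,z)) for a,z in((.0095,0),(-.0095,0),(-.0095,-.06),(.0095,-.06))])],True,(255,255,0),1)
    o.append(cv2.copyMakeBorder(im,0,480-im.shape[0],0,400-im.shape[1] if im.shape[1]<400 else 0,0)[:480])
cv2.imwrite("pics/c8.png",cv2.resize(np.hstack(o),(800,480*800//sum(i.shape[1] for i in o))))
E
```

```text
[-0.0005  0.0069 -0.0023 -0.0001 -0.003   0.0021  0.0033] [0.5119 0.1765 0.1719]
```

View pics/c8.png

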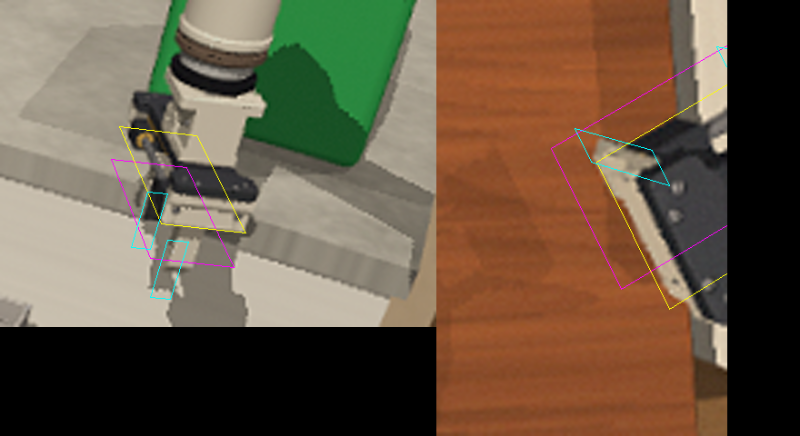

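The overlay shows the real fingertips roughly 20 mm further back along the tool axis than the reported TCP, both now and at the start pose. I'll advance in small steps and watch the force.

```bash
python3 -m handwheel '[{"x":0,"y":-0.03,"z":0,"wx":0,"wy":0,"wz":0,"gripper":0},{"x":0,"y":-0.03,"z":0,"wx":0,"wy":0,"wz":0,"gripper":0},{"x":0,"y":-0.03,"z":0.2,"wx":0,"wy":0,"wz":0,"gripper":0},{"x":0,"y":-0.03,"z":0.4,"wx":0,"wy":0,"wz":0,"gripper":0},{"x":0,"y":-0.03,"z":0.44,"wx":0,"wy":0,"wz":0,"gripper":0},{"x":0,"y":-0.03,"z":0.44,"wx":0,"wy":0,"wz":0,"gripper":0}]'
python3 -m handwheel '[{"x":0,"y":0,"z":0.02,"wx":0,"wy":0,"wz":0,"gripper":0},{"x":0,"y":0,"z":0.03,"wx":0,"wy":0,"wz":0,"gripper":0}]'
```

```text
clock: 12.9
eef_pos: [0.5418, 0.1719, 0.1138]
tool_rot: [0.233, 0.002, 0.972, -0.002]
wrist_force: [0.5, 0.1, 0.5]
gripper_width: 0.499
clock: 13.15
eef_pos: [0.5444, 0.1726, 0.111]
tool_rot: [0.234, 0.002, 0.972, -0.001]
wrist_force: [-0.6, 0.3, 0.4]
gripper_width: 0.5
```

```bash
python3 -m handwheel '[{"x":0,"y":0,"z":0.02,"wx":0,"wy":0,"wz":0,"gripper":0},{"x":0,"y":0,"z":0.03,"wx":0,"wy":0,"wz":0,"gripper":0}]'
```

```text
clock: 13.4
eef_pos: [0.5463, 0.1722, 0.1062]
tool_rot: [0.234, 0.002, 0.972, -0.002]
wrist_force: [-0.4, -0.3, -0.3]
gripper_width: 0.497
```

```bash
python3 -m handwheel '[{"x":0,"y":0,"z":0.03,"wx":0,"wy":0,"wz":0,"gripper":0},{"x":0,"y":0,"z":0.04,"wx":0,"wy":0,"wz":0,"gripper":0}]'; python3 -m handwheel '[{"x":0,"y":0,"z":0,"wx":0,"wy":0,"wz":0,"gripper":-1},{"x":0,"y":0,"z":0,"wx":0,"wy":0,"wz":0,"gripper":-1},{"x":0,"y":0,"z":0,"wx":0,"wy":0,"wz":0,"gripper":-1},{"x":0,"y":0,"z":0,"wx":0,"wy":0,"wz":0,"gripper":-1},{"x":0,"y":0,"z":0,"wx":0,"wy":0,"wz":0,"gripper":-1}]'
```

```text
clock: 13.65
eef_pos: [0.5489, 0.172, 0.1004]
tool_rot: [0.234, 0.002, 0.972, -0.002]
wrist_force: [-0.4, 0.4, -0.3]
gripper_width: 0.503
clock: 14.28
eef_pos: [0.549, 0.1758, 0.1012]
tool_rot: [0.234, 0.001, 0.972, 0.001]
wrist_force: [0.4, 5.1, -3.8]
gripper_width: 0.142
```

Gripped: opening 13 mm, with slight force. Computing the swing, with the grip taken 41 mm behind the reported TCP.

```bash
cat >> h.py <<'E'
def rel2(g,Rt,d=.041):
    s=sense();q=s["tool_rot"];R0=R.from_quat(np.r_[q[1:],q[0]]).as_matrix()
    return np.r_[R0.T@(np.asarray(g)+Rt[:,2]*d-s["eef_pos"])/.15,R.from_matrix(R0.T@Rt).as_rotvec()/np.pi].round(3)
F=np.diag([-1,-1,1])
def swing(deg):
    a=np.radians(deg)-.02; th=np.radians(27-15*deg/100)
    return rel2([.5325-.058*np.sin(a),.118+.058*np.cos(a),.138],rot(th)@F)
E
python3 - <<'E'
from h import *
print(sense()["joint_positions"])
for d in(0,8,16,24,32,40,48): print(d,swing(d))
E
```

```text
[-0.6941  0.2718  0.2081  2.2576  0.7048  0.2579  0.4116]
0 [-0.02   0.001  0.008  0.     0.001 -0.   ]
8 [ 0.033 -0.002 -0.017  0.     0.007 -0.   ]
16 [ 0.086 -0.012 -0.041  0.     0.014 -0.   ]
24 [ 0.137 -0.029 -0.064  0.     0.021 -0.   ]
32 [ 0.186 -0.054 -0.087  0.     0.027 -0.   ]
40 [ 0.231 -0.085 -0.108  0.     0.034 -0.   ]
48 [ 0.272 -0.121 -0.126  0.     0.041 -0.   ]
```

```bash
python3 -m handwheel '[{"x":0.033,"y":-0.002,"z":-0.017,"wx":0,"wy":0.007,"wz":0,"gripper":-1},{"x":0.086,"y":-0.012,"z":-0.041,"wx":0,"wy":0.014,"wz":0,"gripper":-1},{"x":0.137,"y":-0.029,"z":-0.064,"wx":0,"wy":0.021,"wz":0,"gripper":-1},{"x":0.186,"y":-0.054,"z":-0.087,"wx":0,"wy":0.027,"wz":0,"gripper":-1},{"x":0.231,"y":-0.085,"z":-0.108,"wx":0,"wy":0.034,"wz":0,"gripper":-1},{"x":0.231,"y":-0.085,"z":-0.108,"wx":0,"wy":0.034,"wz":0,"gripper":-1}]'
python3 - <<'E'
from h import *
print(sense()["joint_positions"])
for d in(40,52,64,76,88,100,104): print(d,swing(d))
E
```

```text
clock: 15.02
eef_pos: [0.5098, 0.163, 0.0997]
tool_rot: [0.182, 0.001, 0.983, 0.0]
wrist_force: [-4.5, 7.4, 1.0]
gripper_width: 0.139
[-0.5107  0.2278  0.0322  2.2553  0.4554  0.3663  0.6861]
40 [-0.006  0.001  0.002  0.    -0.    -0.   ]
52 [ 0.056 -0.056 -0.018  0.     0.01  -0.   ]
64 [ 0.106 -0.124 -0.035  0.     0.02  -0.   ]
76 [ 0.141 -0.199 -0.046  0.     0.03  -0.   ]
88 [ 0.162 -0.279 -0.051  0.     0.04  -0.   ]
100 [ 0.166 -0.36  -0.051  0.     0.05  -0.   ]
104 [ 0.164 -0.386 -0.05   0.     0.053 -0.   ]
```

```bash
python3 -m handwheel '[{"x":0.056,"y":-0.056,"z":-0.018,"wx":0,"wy":0.01,"wz":0,"gripper":-1},{"x":0.106,"y":-0.124,"z":-0.035,"wx":0,"wy":0.02,"wz":0,"gripper":-1},{"x":0.141,"y":-0.199,"z":-0.046,"wx":0,"wy":0.03,"wz":0,"gripper":-1},{"x":0.162,"y":-0.279,"z":-0.051,"wx":0,"wy":0.04,"wz":0,"gripper":-1},{"x":0.166,"y":-0.34,"z":-0.051,"wx":0,"wy":0.047,"wz":0,"gripper":-1},{"x":0.166,"y":-0.35,"z":-0.051,"wx":0,"wy":0.047,"wz":0,"gripper":-1},{"x":0.166,"y":-0.35,"z":-0.051,"wx":0,"wy":0.047,"wz":0,"gripper":-1}]'
python3 - <<'E'
from h import *
print(sense()["joint_positions"],swing(97))
cv2.imwrite("pics/t9.png",read_camera("top"));cv2.imwrite("pics/c9.png",cv2.resize(cv2.imread("pics/t9.png")[190:290,170:350],None,fx=3,fy=3,interpolation=2))
E
```

```text
clock: 15.9
eef_pos: [0.485, 0.108, 0.0985]
tool_rot: [0.109, 0.002, 0.994, -0.001]
wrist_force: [-0.2, 2.7, 3.4]
gripper_width: 0.146
[-0.271   0.2164 -0.0664  2.2189  0.1821  0.507   1.0813] [ 0.01   0.027  0.001 -0.001  0.001 -0.001]
```

View pics/c9.png

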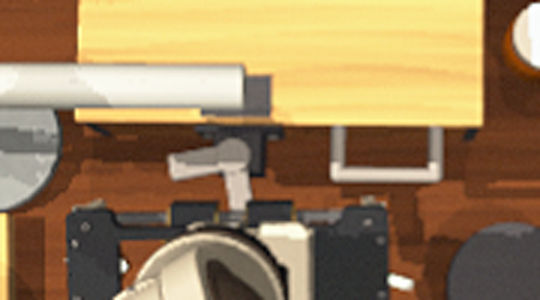

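The latch arm now points straight out towards the robot, with its tongue at crop (180,165), off the lid. That was my last view. Releasing, going up, moving right of the lamp tube, then turning the jaws.

```bash
python3 -m handwheel '[{"x":0,"y":0,"z":0,"wx":0,"wy":0,"wz":0,"gripper":-0.3},{"x":0,"y":0,"z":0,"wx":0,"wy":0,"wz":0,"gripper":-0.3},{"x":0,"y":0,"z":0,"wx":0,"wy":0,"wz":0,"gripper":-0.3},{"x":0,"y":0,"z":-0.3,"wx":0,"wy":0,"wz":0,"gripper":-0.3},{"x":0,"y":0,"z":-0.65,"wx":0,"wy":0,"wz":0,"gripper":-0.3},{"x":0,"y":-0.4,"z":-0.65,"wx":0,"wy":0,"wz":0,"gripper":-0.3},{"x":0,"y":-0.8,"z":-0.65,"wx":0,"wy":0.07,"wz":0,"gripper":-0.3},{"x":0,"y":-0.92,"z":-0.65,"wx":0,"wy":0.07,"wz":0,"gripper":-0.3}]'
python3 -m handwheel '[{"x":0,"y":0,"z":0,"wx":0,"wy":0,"wz":0.055,"gripper":-0.5},{"x":0,"y":0,"z":0,"wx":0,"wy":0,"wz":0.11,"gripper":-0.5},{"x":0,"y":0,"z":0,"wx":0,"wy":0,"wz":0.165,"gripper":-0.5},{"x":0,"y":0,"z":0,"wx":0,"wy":0,"wz":0.22,"gripper":-0.5},{"x":0,"y":0,"z":0,"wx":0,"wy":0,"wz":0.275,"gripper":-0.56},{"x":0,"y":0,"z":0,"wx":0,"wy":0,"wz":0.33,"gripper":-0.56},{"x":0,"y":0,"z":0,"wx":0,"wy":0,"wz":0.385,"gripper":-0.56},{"x":0,"y":0,"z":0,"wx":0,"wy":0,"wz":0.44,"gripper":-0.56}]'
python3 - <<'E'
from h import *
Rt=np.c_[[0,-1,0],[-1,0,0],[0,0,-1.]]
for Q in(Rt,Rt@F): print(rel2([.5215,.006,.15],Q,.035))
print(sense()["joint_positions"])
im=read_camera("top");cv2.imwrite("pics/t10.png",im)
E
```

```text
clock: 16.95
eef_pos: [0.4636, -0.0349, 0.1937]
tool_rot: [-0.002, 0.006, 1.0, -0.002]
wrist_force: [0.6, 0.8, 0.3]
gripper_width: 0.35
clock: 17.95
eef_pos: [0.4621, -0.0307, 0.1931]
tool_rot: [-0.001, 0.642, 0.767, -0.002]
wrist_force: [-0.1, 0.5, 0.0]
gripper_width: 0.218
[ 0.172  0.435  0.518 -0.001 -0.002 -0.944]
[ 0.172  0.435  0.518 -0.001  0.001  0.056]
[-0.1911  0.1409  0.2157  2.0216 -0.033   0.9862  0.2175]
```

```bash
python3 -m handwheel '[{"x":0.1,"y":0.2,"z":0,"wx":0,"wy":0,"wz":0.056,"gripper":-0.56},{"x":0.172,"y":0.435,"z":0.1,"wx":0,"wy":0,"wz":0.056,"gripper":-0.56},{"x":0.172,"y":0.435,"z":0.35,"wx":0,"wy":0,"wz":0.056,"gripper":-0.56},{"x":0.172,"y":0.435,"z":0.518,"wx":0,"wy":0,"wz":0.056,"gripper":-0.56},{"x":0.172,"y":0.435,"z":0.518,"wx":0,"wy":0,"wz":0.056,"gripper":-0.56},{"x":0.172,"y":0.435,"z":0.518,"wx":0,"wy":0,"wz":0.056,"gripper":-0.56}]'
python3 - <<'E'
from h import *
Rt=np.c_[[0,-1,0],[-1,0,0],[0,0,-1.]]@F
print(rel2([.5215,.006,.094],Rt,.035),sense()["joint_positions"])
E
```

```text
clock: 18.75
eef_pos: [0.5223, 0.0064, 0.1162]
tool_rot: [0.0, 0.704, 0.71, -0.001]
wrist_force: [0.1, -0.0, 1.0]
gripper_width: 0.22
[-0.002 -0.005  0.381 -0.001  0.001  0.002] [-0.2283  0.3477  0.1956  1.9591 -0.0857  0.8447  0.0206]
```

```bash
python3 -m handwheel '[{"x":0,"y":-0.005,"z":0.1,"wx":0,"wy":0,"wz":0,"gripper":-0.56},{"x":0,"y":-0.005,"z":0.2,"wx":0,"wy":0,"wz":0,"gripper":-0.56},{"x":0,"y":-0.005,"z":0.22,"wx":0,"wy":0,"wz":0,"gripper":-0.56}]'; python3 -m handwheel '[{"x":0,"y":0,"z":0.04,"wx":0,"wy":0,"wz":0,"gripper":-0.56},{"x":0,"y":0,"z":0.05,"wx":0,"wy":0,"wz":0,"gripper":-0.56}]'; python3 -m handwheel '[{"x":0,"y":0,"z":0.04,"wx":0,"wy":0,"wz":0,"gripper":-0.56},{"x":0,"y":0,"z":0.05,"wx":0,"wy":0,"wz":0,"gripper":-0.56}]'
```

```text
clock: 19.12
eef_pos: [0.5197, 0.0065, 0.0811]
tool_rot: [-0.001, 0.705, 0.71, -0.003]
wrist_force: [-1.2, -1.0, 0.3]
gripper_width: 0.219
clock: 19.38
eef_pos: [0.5208, 0.0065, 0.0746]
tool_rot: [-0.0, 0.705, 0.71, -0.002]
wrist_force: [0.0, -0.2, 0.2]
gripper_width: 0.221
clock: 19.62
eef_pos: [0.5207, 0.0065, 0.0671]
tool_rot: [-0.0, 0.705, 0.71, -0.002]
wrist_force: [-0.2, 0.1, 0.1]
gripper_width: 0.22
```

```bash
python3 -m handwheel '[{"x":0,"y":0,"z":0.04,"wx":0,"wy":0,"wz":0,"gripper":-0.56},{"x":0,"y":0,"z":0.06,"wx":0,"wy":0,"wz":0,"gripper":-0.56},{"x":0,"y":0,"z":0.06,"wx":0,"wy":0,"wz":0,"gripper":-0.56}]'
```

```text
clock: 20.0
eef_pos: [0.5206, 0.0065, 0.0581]
tool_rot: [-0.0, 0.705, 0.71, -0.002]
wrist_force: [0.2, -0.8, -0.3]
gripper_width: 0.221
```

No contact on the way down. Closing.

```bash
python3 -m handwheel '[{"x":0,"y":0,"z":0,"wx":0,"wy":0,"wz":0,"gripper":-1},{"x":0,"y":0,"z":0,"wx":0,"wy":0,"wz":0,"gripper":-1},{"x":0,"y":0,"z":0,"wx":0,"wy":0,"wz":0,"gripper":-1},{"x":0,"y":0,"z":0,"wx":0,"wy":0,"wz":0,"gripper":-1}]'
python3 - <<'E'
from h import *
s=sense();p=s["eef_pos"]
def M(s): q=s["tool_rot"];return R.from_quat(np.r_[q[1:],q[0]]).as_matrix()
b=p+[0,0,.035];h=np.array([b[0]+.156*np.cos(.038),b[1],b[2]-.006]);np.save("hinge.npy",h)
print("bar",b,"hinge",h,s["joint_positions"])
for d in range(0,106,8):
    a=np.radians(d)+.038; t=h+[-.156*np.cos(a),0,.156*np.sin(a)]
    print(d,(M(s).T@(t-b)/.15).round(3))
E
```

```text
clock: 20.5
eef_pos: [0.5221, 0.0065, 0.0588]
tool_rot: [0.001, 0.705, 0.709, -0.001]
wrist_force: [4.6, -0.3, -3.0]
gripper_width: 0.091
bar [0.5221 0.0065 0.0938] hinge [0.678  0.0065 0.0878] [-0.2136  0.4352  0.1803  1.9958 -0.1116  0.7205  0.0409]
0 [0. 0. 0.]
8 [-0.     0.016 -0.144]
16 [-0.001  0.051 -0.284]
24 [-0.002  0.106 -0.419]
32 [-0.002  0.179 -0.544]
40 [-0.003  0.268 -0.658]
48 [-0.004  0.373 -0.759]
56 [-0.005  0.49  -0.844]
64 [-0.006  0.619 -0.912]
72 [-0.007  0.755 -0.961]
80 [-0.008  0.897 -0.991]
88 [-0.009  1.042 -1.001]
96 [-0.01   1.187 -0.99 ]
104 [-0.011  1.328 -0.959]
```

Gripped, and the bar position agrees with the measurement. Lifting along the arc.

```bash
python3 -m handwheel '[{"x":0,"y":0.005,"z":-0.07,"wx":0,"wy":0,"wz":0,"gripper":-1},{"x":0,"y":0.016,"z":-0.144,"wx":0,"wy":0,"wz":0,"gripper":-1},{"x":0,"y":0.03,"z":-0.215,"wx":0,"wy":0,"wz":0,"gripper":-1},{"x":0,"y":0.051,"z":-0.284,"wx":0,"wy":0,"wz":0,"gripper":-1},{"x":0,"y":0.077,"z":-0.353,"wx":0,"wy":0,"wz":0,"gripper":-1},{"x":0,"y":0.106,"z":-0.419,"wx":0,"wy":0,"wz":0,"gripper":-1},{"x":0,"y":0.106,"z":-0.419,"wx":0,"wy":0,"wz":0,"gripper":-1}]'
cat > arc.py <<'E'
from h import *
import sys
s=sense();p=s["eef_pos"];h=np.load("hinge.npy");q=s["tool_rot"];M=R.from_quat(np.r_[q[1:],q[0]]).as_matrix()
b=p-M[:,2]*.035;print("angle",np.degrees(np.arctan2(b[2]-h[2],h[0]-b[0])-.038),"radius",np.hypot(b[0]-h[0],b[2]-h[2]),s["joint_positions"])
for d in range(*map(int,sys.argv[1:])):
    a=np.radians(d)+.038;print(d,(M.T@(h+[-.156*np.cos(a),0,.156*np.sin(a)]-b)/.15).round(3))
E
python3 arc.py 24 110 6
```

```text
clock: 21.38
eef_pos: [0.5373, 0.006, 0.1216]
tool_rot: [0.0, 0.705, 0.709, -0.002]
wrist_force: [3.2, -2.5, -1.3]
gripper_width: 0.101
angle 23.888416012033254 radius 0.15655526503110404 [-0.2253  0.3646  0.1971  1.9194 -0.088   0.8683  0.0226]
24 [ 0.003  0.004 -0.   ]
30 [ 0.002  0.057 -0.095]
36 [ 0.001  0.12  -0.184]
42 [ 0.001  0.191 -0.267]
48 [-0.     0.271 -0.341]
54 [-0.001  0.358 -0.406]
60 [-0.002  0.451 -0.462]
66 [-0.002  0.55  -0.508]
72 [-0.003  0.653 -0.543]
78 [-0.004  0.759 -0.568]
84 [-0.005  0.867 -0.581]
90 [-0.005  0.976 -0.583]
96 [-0.006  1.084 -0.573]
102 [-0.006  1.191 -0.552]
108 [-0.007  1.295 -0.52 ]
```

```bash
python3 -m handwheel '[{"x":0,"y":0.057,"z":-0.095,"wx":0,"wy":0,"wz":0,"gripper":-1},{"x":0,"y":0.12,"z":-0.184,"wx":0,"wy":0,"wz":0,"gripper":-1},{"x":0,"y":0.191,"z":-0.267,"wx":0,"wy":0,"wz":0,"gripper":-1},{"x":0,"y":0.271,"z":-0.341,"wx":0,"wy":0,"wz":0,"gripper":-1},{"x":0,"y":0.358,"z":-0.406,"wx":0,"wy":0,"wz":0,"gripper":-1},{"x":0,"y":0.451,"z":-0.462,"wx":0,"wy":0,"wz":0,"gripper":-1},{"x":0,"y":0.451,"z":-0.462,"wx":0,"wy":0,"wz":0,"gripper":-1}]'; python3 arc.py 60 104 6
```

```text
clock: 22.25
eef_pos: [0.6043, 0.0042, 0.1932]
tool_rot: [0.0, 0.706, 0.709, -0.003]
wrist_force: [-6.9, -6.0, 12.4]
gripper_width: 0.097
angle 60.209971864387 radius 0.15852196892706044 [-0.2153  0.396   0.2089  1.6886 -0.0858  1.0707  0.0239]
60 [0.014 0.005 0.017]
66 [ 0.014  0.103 -0.03 ]
72 [ 0.013  0.206 -0.065]
78 [ 0.012  0.312 -0.09 ]
84 [ 0.012  0.42  -0.103]
90 [ 0.011  0.529 -0.105]
96 [ 0.011  0.637 -0.096]
102 [ 0.01   0.744 -0.075]
```

```bash
python3 -m handwheel '[{"x":0.01,"y":0.095,"z":-0.045,"wx":0,"wy":0,"wz":0,"gripper":-1},{"x":0.01,"y":0.2,"z":-0.08,"wx":0,"wy":0,"wz":0,"gripper":-1},{"x":0.01,"y":0.31,"z":-0.105,"wx":0,"wy":0,"wz":0,"gripper":-1},{"x":0.01,"y":0.31,"z":-0.105,"wx":0,"wy":0,"wz":0,"gripper":-1}]'; python3 arc.py 78 108 6
```

```text
clock: 22.75
eef_pos: [0.6531, 0.0033, 0.2087]
tool_rot: [0.003, 0.706, 0.708, -0.003]
wrist_force: [-0.4, -10.5, 5.9]
gripper_width: 0.097
angle 78.76140274801115 radius 0.15789558492582026 [-0.2029  0.4664  0.2112  1.5479 -0.0952  1.138   0.0291]
78 [ 0.019 -0.012  0.015]
84 [0.019 0.096 0.002]
90 [0.019 0.205 0.   ]
96 [0.018 0.314 0.01 ]
102 [0.018 0.421 0.031]
```

```bash
python3 -m handwheel '[{"x":0,"y":0.1,"z":-0.008,"wx":0,"wy":0,"wz":0,"gripper":-1},{"x":0,"y":0.205,"z":-0.01,"wx":0,"wy":0,"wz":0,"gripper":-1},{"x":0,"y":0.314,"z":0,"wx":0,"wy":0,"wz":0,"gripper":-1},{"x":0,"y":0.35,"z":0.005,"wx":0,"wy":0,"wz":0,"gripper":-1},{"x":0,"y":0.35,"z":0.005,"wx":0,"wy":0,"wz":0,"gripper":-1}]'; python3 arc.py 96 104 6; python3 - <<'E'
from h import *
cv2.imwrite("pics/t11.png",read_camera("top"));cv2.imwrite("pics/s11.png",read_camera("side"))
E
```

```text
clock: 23.38
eef_pos: [0.7051, 0.0022, 0.2072]
tool_rot: [0.003, 0.706, 0.708, -0.004]
wrist_force: [0.7, -11.8, 3.1]
gripper_width: 0.096
angle 97.77583608411241 radius 0.15679428557522793 [-0.1844  0.5639  0.2103  1.3996 -0.1099  1.1907  0.0368]
96 [ 0.026 -0.033 -0.   ]
102 [0.026 0.074 0.021]
```

```bash
python3 -m handwheel '[{"x":0,"y":0,"z":0,"wx":0,"wy":0,"wz":0,"gripper":-0.5},{"x":0,"y":0,"z":0,"wx":0,"wy":0,"wz":0,"gripper":-0.4},{"x":0,"y":0,"z":0,"wx":0,"wy":0,"wz":0,"gripper":-0.4},{"x":0,"y":0,"z":-0.1,"wx":0,"wy":0,"wz":0,"gripper":-0.4},{"x":0,"y":0,"z":-0.3,"wx":0,"wy":0,"wz":0,"gripper":-0.4},{"x":0,"y":0,"z":-0.6,"wx":0,"wy":0,"wz":0,"gripper":-0.4},{"x":0,"y":0,"z":-0.9,"wx":0,"wy":0,"wz":0,"gripper":-0.4},{"x":0,"y":0,"z":-0.9,"wx":0,"wy":0,"wz":0,"gripper":-0.4}]'
python3 -m handwheel '[{"x":-0.3,"y":0,"z":0,"wx":0,"wy":0,"wz":0,"gripper":-0.4},{"x":-0.7,"y":0,"z":0,"wx":0,"wy":0,"wz":0,"gripper":-0.4},{"x":-1,"y":0,"z":0,"wx":0,"wy":0,"wz":0,"gripper":-0.4},{"x":-1,"y":0,"z":0,"wx":0,"wy":0,"wz":0,"gripper":-0.4},{"x":-1,"y":0,"z":0,"wx":0,"wy":0,"wz":0,"gripper":-0.4},{"x":-1,"y":0,"z":0,"wx":0,"wy":0,"wz":0,"gripper":-0.4}]'
python3 - <<'E'
from h import *
s=sense();print(s["wrist_force"],s["qd"],s["eef_pos"])
t0,t=cv2.imread("pics/top0.png"),read_camera("top");b=read_camera("side");cv2.imwrite("pics/t12.png",t);cv2.imwrite("pics/s12.png",b)
h=np.load("hinge.npy")
# handle bar at candidate angles: brightness of predicted handle spots vs lid plane colour, both views
for n,im in(("top",t),("side",b)):
    print(n,"where the shut lid was:",[im[tuple(proj(n,[x,y,.1]).astype(int)[::-1])].tolist() for x,y in((.60,0),(.62,.05),(.65,.15))])
def lum(im,q): return im[int(round(q[1])),int(round(q[0]))].astype(int).tolist()
for d in(75,85,90,95,98,102,106):
    a=np.radians(d)+.038;p=[h[0]-.156*np.cos(a),.0145,h[2]+.156*np.sin(a)]
    print(d,lum(t,proj("top",p)),lum(b,proj("side",p)),proj("top",p),proj("side",p))
# lid front edge in the top view: wooden pixels column
hsv=cv2.cvtColor(t,cv2.COLOR_BGR2HSV);m=cv2.inRange(hsv,(15,80,120),(35,200,255));m[:150]=0;m[260:]=0
n,_,st,c=cv2.connectedComponentsWithStats(m);print([(st[i].tolist()) for i in range(1,n) if st[i,4]>60])
# bench objects moved?
d=cv2.absdiff(t0,t).max(2);
for k,(x,y,r) in dict(block=(340,285,22),bezelA=(202,278,10),bezelB=(234,282,10),pencil=(273,275,30),jar=(351,202,12),hammer=(400,230,25),pin=(161,295,20)).items(): print(k,(d[y-r:y+r,x-r:x+r]>60).mean().round(3))
E
```

```text
clock: 24.48
eef_pos: [0.7067, 0.0101, 0.3469]
tool_rot: [0.003, 0.704, 0.71, 0.002]
wrist_force: [-0.1, 0.1, -0.1]
gripper_width: 0.3
clock: 25.22
eef_pos: [0.7055, -0.1376, 0.3403]
tool_rot: [-0.001, 0.704, 0.711, -0.001]
wrist_force: [-0.8, -0.4, 0.2]
gripper_width: 0.299
[-0.7678 -0.353   0.1959] [-0.0051  0.0002  0.0042 -0.0006  0.0045 -0.      0.0008] [ 0.7055 -0.1376  0.3403]
top where the shut lid was: [[23, 49, 86], [41, 92, 164], [52, 88, 126]]
side where the shut lid was: [[58, 104, 160], [27, 52, 87], [37, 69, 111]]
75 [52, 81, 113] [69, 110, 142] [298.7 173.9] [281.9 176.8]
85 [40, 73, 102] [132, 145, 158] [298.5 158.8] [270.7 171. ]
90 [52, 95, 132] [37, 58, 99] [298.3 151.5] [265.1 168.8]
95 [27, 61, 117] [70, 86, 101] [298.2 144.4] [259.6 167.1]
98 [160, 176, 190] [164, 176, 186] [298.1 140.4] [256.4 166.4]
102 [30, 63, 117] [120, 134, 145] [298.  135.2] [252.3 165.6]
106 [31, 57, 105] [121, 134, 145] [297.9 130.2] [248.2 165.2]
[[193, 150, 143, 4, 277], [213, 187, 31, 25, 580], [253, 205, 8, 22, 143], [266, 205, 8, 22, 144], [280, 205, 7, 22, 137], [293, 205, 8, 22, 146], [306, 205, 7, 23, 147]]
block 0.007
bezelA 0.168
bezelB 0.0
pencil 0.089
jar 0.026
hammer 0.721
pin 0.274
```

```bash
python3 - <<'E'
from h import *
a,b=cv2.imread("pics/top0.png"),cv2.imread("pics/t12.png");sa,sb=cv2.imread("pics/side0.png"),cv2.imread("pics/s12.png")
g=lambda im:cv2.cvtColor(im,6)
for k,(im0,im1,x,y,r) in dict(pin=(a,b,161,295,42),bezA=(a,b,202,278,11),bezB=(a,b,234,282,11),block=(a,b,340,285,26),jar=(a,b,351,202,14),pin_s=(sa,sb,290,403,40),hammer_s=(sa,sb,365,215,30),bezA_s=(sa,sb,300,364,12),jar_s=(sa,sb,320,215,12)).items():
    T=g(im0)[y-r:y+r,x-r:x+r];S=g(im1)[y-r-15:y+r+15,x-r-15:x+r+15];m=cv2.minMaxLoc(cv2.matchTemplate(S,T,5));print(k,"shift px",m[3][0]-15,m[3][1]-15,"corr %.2f"%m[1])
for d in(60,75,90,97,104):
    q=np.radians(d)-.02;p=[.5325-.058*np.sin(q),.118+.058*np.cos(q),.145];u,v=proj("top",p),proj("side",p)
    print(d,b[int(round(u[1])),int(round(u[0]))],sb[int(round(v[1])),int(round(v[0]))])
E
```

```text
pin shift px 0 0 corr 0.99
bezA shift px 0 0 corr 0.97
bezB shift px 0 0 corr 0.99
block shift px 0 0 corr 0.86
jar shift px 0 0 corr 0.99
pin_s shift px 0 0 corr 0.99
hammer_s shift px 0 0 corr 0.94
bezA_s shift px 0 0 corr 0.97
jar_s shift px 0 0 corr 0.81
60 [ 31  54 102] [ 98 107 118]
75 [30 54 99] [169 181 191]
90 [36 57 99] [138 148 156]
97 [163 180 195] [163 175 185]
104 [ 84  93 100] [167 178 189]
```

Everything checks out: the latch is at about 97°, the lid at about 98°, and the other things have not moved. Handing in.

```bash
python3 -c "
from workcell import *
print(sign_off())"
```

```text
the job is handed in; nothing more can be done
None
```

The latch lever is swung out, the lid is open past upright, and the job is handed in with the robot clear. No verdict came back.

**How it went**
- **Latch:** I gripped the post with the tool tilted under the lamp tube and swung it about 97° towards the robot. The first grasp missed. The fingertips in the pictures lay about 20 mm further back than the reported TCP, so I backed off, corrected for that and got it on the second try.
- **Lid:** I gripped the pull and lifted it along its arc to about 98°. I then let go, went straight up and moved aside. The wrist force stayed under about 16 N throughout.

**Last checks**
- **Latch and lid:** the post and the handle bar appear where expected for about 97° and 98° in both views.
- **Robot:** the wrist force was under 1 N and the arm was at rest, clear of everything, at 25 s on the clock.
- **Other things:** the bench pin, bezels, block and jar matched with no shift in the top view. The hammer matched only in the side view because the arm hid it from above. The pencil got only a rough image-difference check. Shadows lowered the match for the block (0.86) and jar (0.81).
- **Lamp:** contact was not measured directly. Nothing in the wrist force suggested a bump.

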